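# Set up the folding work lamp

### The job

Set up the folding work lamp on the plywood board: carry it over while it is still folded and set it down gently in the middle of the board, lined up with the board's length, and let go of it there. Then take it by the arm and swing the arm up until it snaps over into its open position, and last tip the lamp head forward over the base until it leans 45 degrees from upright and stays there by itself. Leave the other things where they are.

Things in the scene. Friction and masses are not known exactly. Their poses are not given: they have to be found in the camera images.
- board: Fixed plywood board on the table, left or right of the wooden paint box: 220 x 110 x 12 mm, a small screw head at each corner. Origin: centre of its underside (z = 0), its top is 12 mm higher. x runs along its 220 mm length, z up. The lamp may lie on it either way round. The paint box's open lid, between board and lamp, stands about 260 mm high.
- lamp: Loose folding work lamp (not the tall spring-arm lamp of the room), 0.87 kg (base 0.75): dark steel base bar 170 x 54 x 16 mm, arm and head folded on top, 46 mm tall in all. Lies on the other side of the paint box from the board, hinge end away from the robot. Origin: centre of base underside; x along the base from hinge end to head end, z up. Grip it across the 54 mm sides near x = -15 mm.
- lamp_hinge (a point): Axis of the arm hinge on the base: at x = -65, z = 36 mm in the lamp's frame, axis along the lamp's y, between two ears 37 mm wide and 44 mm high over the base's underside.
- lamp_arm (a joint): Angle of the arm (aluminium bar 18 mm wide, 80 mm from hinge to knobs): 0 folded along the base, 1.66 open stop, 5 degrees past upright. Its knob end rises and swings back over the hinge. An over-centre spring holds it at both ends: lift the knobs with about 3 N; let go beyond 1.2 rad it snaps to the stop. About 0.16 N m would fold the open arm again, so push the head lightly.
- lamp_head (a joint): Angle of the lamp head against the arm: a friction hinge at the arm's end (0.04 N m, under 1 N at the head's end) that stays where it is left. 0 = in line with the arm (stop), grows as the head tips forward over the base, up to 1.75. With the arm open the head leans 45 degrees from upright at 0.88.
- lamp_knobs (a point): End of the arm and axis of the head hinge, 80 mm from the arm hinge, 36 mm over the base's underside (20 mm over its top) when folded. Along this axis (the lamp's y) sit two black thumb knobs, 18 mm across, fixed to the arm, 44 mm over their outer ends: pinch the arm there from above; they can turn between the fingers as the arm swings.
- lamp_head_end (a point): Middle of the head's free end, 66 mm from the knob axis. The head is a grey block 53 mm long, 36 mm wide (along the lamp's y), 14 mm thick, white below. x axis: from knobs to free end; its angle from vertical is the lean. Push it over from behind, near this end; a firm pinch will not let it pivot between the fingers.
- pot: Bystander, to be left alone: small lidded paint pot, 52 mm wide, 52 mm tall.
- tub: Bystander, to be left alone: low round paint tub with a lid, 93 mm wide, 45 mm tall.
- can: Bystander, to be left alone: spray can standing, 58 mm wide, 217 mm tall.
- tin: Bystander, to be left alone: small paint tin standing, 78 mm wide, 77 mm tall.

How it is judged:
By the outcome, as a careful person would: the job done as asked, in the order asked, and still so for the second after the job is handed in, with the robot touching nothing.
It also fails if it takes over 61 s, if anything falls off the work surface, if the arm or the gripper's body presses on something with over 40 N, if the wrist force passes 120 N, or if a joint passes its speed limit or range.

### The arm

A 6-joint arm with a two-finger parallel gripper is mounted at the origin on the work surface; the furniture and walls round the work are solid. World frame = base frame: x ahead of the robot, y to its left, z up, the work surface at z = 0. Lengths are in mm, angles in rad, forces in N, time in s.
With the tool pointing down it reaches from about 350 to 975 mm from the base axis. Payload 7.1 kg.
Tool frame: the origin (TCP) lies midway between the tips of the shut fingers; the grasp point (between the pads) lies ctrl.grip_point_offset behind it (ctrl.grip_point_offset is the distance from the TCP to the grasp point, in mm); z points along the fingers, y is the line along which they close (so a half turn about z gives the same grasp; the last joint's range is limited). The gripper opens to 88 mm and grips with 3 to 60 N. Pads are 20 mm wide; open, the fingers measure 115 mm over their backs; the gripper's body (75 mm by 178 mm) begins 61 mm behind the grasp point.
Start: joints at [-1.332, 0.423, 1.63, -0, 1.089, -0.019], TCP at [159.365, -604.324, 183.775] pointing down, gripper open.
Joint ranges: [-3, 3], [-0.9, 2.11], [0.09, 2.58], [-1.31, 4.45], [0.11, 2.69], [-2.54, 2.54]. Speed limits (rad/s): [2.39, 2.39, 3.01, 3.14, 3.14, 3.14].

### API

Orientations are given as a rotation vector (axis times angle).
In Python, from workcell import ctrl gives the robot as it stands.
- The arm moves only by the tool apply_moves, never from a script. Its argument "targets" is a list of rows, each an object of numbers: "tx", "ty", "tz": the shift along the world's x, y, z in m; "spin": the turn about the world's z in degrees. In form: [{"tx": .., "ty": .., "tz": .., "spin": ..}, ...]. A call has exactly 8 rows; each row is the pose to reach, as a shift and turn from the pose commanded when the call began; what a row does not reach only later rows make up. A row lasts 1/10 s, in which the tool goes at most 50 mm and 8.59 degrees, less where a joint would pass 70% of its speed; a pose out of reach is approached as far as the arm can. A call with a gripper value outside its range is refused whole. "gripper" is the closure, from -1 (fully open) to 1 (shut), set as the call begins (left out, the last holds). The fingers move at their own pace and stop on an object; the grip force is fixed at half the most. Time passes only in rows, so rows that repeat a pose let the fingers close, or fill a call up. It gives the time, the measured TCP pose, the force, the opening and the grip force at its end, in the units of the state.
- ctrl.get_obs(): the state, without advancing time (a new reading comes with each control period).
- ctrl.get_image(name): name is "scene" or "top" or "wrist"; returns the picture (480x640x3 uint8, red, green, blue); there is no depth.
- ctrl.get_calibration(name): a dict with "fov_y" (degrees; the focal length in pixels is half the picture's height over the tangent of half this angle, whatever the lens; pixels are square), "cx", "cy" (the principal point, pixels), "rvec" (rotation vector, rad) and "tvec" (3), from world to camera coordinates, as OpenCV has them. Camera axes: x right, y down, z forward; pixel columns grow to the right and rows downward; lengths in mm; the calibration is good to about 2 mm. A picture is of the moment at which its call begins: read the wrist's pose just before it. get_calibration takes no time and is no camera call; for the wrist camera it gives the pose at the moment of the call.
- ctrl.close_job(): hands the job in; it is judged then, once.
Trained networks look in the newest picture that a camera, given by its name, has taken for a name from the list of things; names that differ only in an ending like _2 or _b are one class to them, and where a whole thing is asked for, a point or a joint stands for the part that bears it (a point fixed in the world has none). Each returns a list of dicts, best first, with "score" (0 to 1); they miss things now and then, are a little off and sometimes report something else, mostly with a low value. They report only what shows in the picture. A call takes as long as a camera call.
- ctrl.outline_of(name, camera): "pixels" (480x640 bool, what is visible of it) and "box" ([left, top, right, bottom] in pixels, round what is visible of it).
- ctrl.pinpoint(name, camera): "uv" ([column, row] in pixels: a listed point, or the origin of a listed thing).
The state is a dict: "t": time; "qpos": joint angles; "qvel": joint speeds; "joint_torque": joint torques, N m; "ee_pos": TCP position; "orientation": TCP orientation; "ft_force": force on the tool from outside, world axes, zero at the start; "moment": the same for the moment, N m; "width": finger opening in mm; "grasp_force": force on a finger pad.
Only numpy, scipy, OpenCV 4.12 (cv2) and the standard library are available. Lean on these libraries where they do the work, as an engineer would, in place of code of your own. Each camera call takes 0.05 s, during which the arm holds its last target. There are 200 camera calls.

## Working session

There is one attempt and no reset: what is moved stays moved. The work goes in short steps, Python scripts to look and compute and a tool call to move; the robot and the scene stay as the last step left them, time stands still between calls to the robot, and variables do not carry over. Pictures are saved under pics/ and viewed, at most 10 in all, crops included, and the job is handed in when it is done.

Besides the shell and the picture viewer there is one more tool, called after "Emit:" in YAML: its name, and indented under it one key for each argument. apply_moves: Moves the arm, as the interface text tells. Its arguments: {"type":"object","properties":{"targets":{"type":"array"},"gripper":{"type":"number"}},"required":["targets"]}

```bash
mkdir -p pics
cat > h.py <<'E'
import numpy as np, cv2
from workcell import ctrl
def cal(n):
    c=ctrl.get_calibration(n); f=240/np.tan(np.radians(c["fov_y"])/2)
    K=np.array([[f,0,c["cx"]],[0,f,c["cy"]],[0,0,1]]); R=cv2.Rodrigues(np.array(c["rvec"],float))[0]
    return K,R,np.array(c["tvec"],float)
def ray(C,uv):
    K,R,t=C; d=R.T@np.linalg.inv(K)@[uv[0],uv[1],1]; return -R.T@t,d/np.linalg.norm(d)
def onz(C,uv,z):
    o,d=ray(C,uv); return o+d*(z-o[2])/d[2]
def tri(rs):
    A=0;b=0
    for o,d in rs:
        P=np.eye(3)-np.outer(d,d);A=A+P;b=b+P@o
    x=np.linalg.solve(A,b); return x,[np.linalg.norm((np.eye(3)-np.outer(d,d))@(x-o)) for o,d in rs]
def proj(C,p):
    K,R,t=C; q=K@(R@np.asarray(p,float)+t); return q[:2]/q[2]
def save(n,f): 
    im=ctrl.get_image(n); cv2.imwrite("pics/"+f,im[:,:,::-1]); return im
E
python3 - <<'E'
from h import *
ims=[]
for n in("scene","top"):
    save(n,n+"0.png"); C=cal(n)
    for k in("board","lamp","lamp_hinge","lamp_knobs","lamp_head_end","pot","tub","can","tin"):
        r=ctrl.pinpoint(k,n)[:2]
        print(n,k,[(np.round(a["uv"],1).tolist(),round(a["score"],2),np.round(onz(C,a["uv"],36 if "_" in k else 0),0).tolist()) for a in r])
print(ctrl.get_obs(),ctrl.grip_point_offset)
E
```

```text
scene board [([392.2, 315.6], 0.28, [324.0, 286.0, 0.0])]
scene lamp [([351.4, 317.0], 0.88, [411.0, 287.0, 0.0])]
scene lamp_hinge [([319.3, 308.3], 0.95, [479.0, 282.0, 36.0])]
scene lamp_knobs [([275.6, 209.8], 0.71, [580.0, 15.0, 36.0]), ([362.5, 311.4], 0.6, [390.0, 292.0, 36.0])]
scene lamp_head_end [([392.7, 315.3], 0.57, [329.0, 303.0, 36.0])]
scene pot [([276.5, 185.6], 0.57, [586.0, -97.0, 0.0])]
scene tub [([277.5, 397.9], 0.71, [563.0, 453.0, 0.0])]
scene can [([273.9, 204.0], 0.68, [590.0, -34.0, 0.0])]
scene tin [([273.7, 232.9], 0.76, [587.0, 57.0, 0.0])]
top board [([465.6, 268.3], 0.86, [395.0, -218.0, 0.0])]
top lamp [([240.8, 259.5], 0.94, [410.0, 291.0, 0.0])]
top lamp_hinge [([246.9, 228.6], 0.86, [477.0, 273.0, 36.0]), ([176.3, 188.8], 0.6, [564.0, 432.0, 36.0])]
top lamp_knobs [([237.9, 265.4], 0.68, [395.0, 290.0, 36.0])]
top lamp_head_end [([235.6, 294.6], 0.69, [332.0, 294.0, 36.0])]
top pot [([411.4, 183.6], 0.97, [588.0, -97.0, 0.0]), ([385.4, 184.3], 0.41, [586.0, -37.0, 0.0])]
top tub [([174.4, 192.0], 0.83, [564.0, 449.0, 0.0])]
top can [([379.0, 183.9], 0.95, [587.0, -22.0, 0.0])]
top tin [([345.2, 183.0], 0.86, [588.0, 55.0, 0.0])]
{'t': 1.0, 'qpos': array([-1.33200943e+00,  4.23083698e-01,  1.62990871e+00, -1.44545646e-05,
        1.08857340e+00, -1.90200817e-02]), 'qvel': array([ 1.18443290e-03,  6.15669852e-04,  1.49757596e-05, -1.17783344e-03,
        3.86227682e-04,  4.25580995e-04]), 'joint_torque': array([ 4.49742829e-04, -5.44582093e+01, -2.74051791e+01,  6.43812935e-02,
        1.70171686e-02, -5.31433201e-06]), 'ee_pos': array([ 159.35624725, -604.33193461,  183.78181781]), 'orientation': array([ 3.11549905e+00,  4.03848529e-01, -1.53714658e-05]), 'ft_force': array([-0.26680537,  0.20988495, -1.20207042]), 'moment': array([-0.00887898,  0.0333702 ,  0.0075006 ]), 'grasp_force': 0.0, 'width': 87.64511454797558} 18.700000000000003
```

```bash
ls
```

```text
h.py
pics
```

View pics/scene0.png

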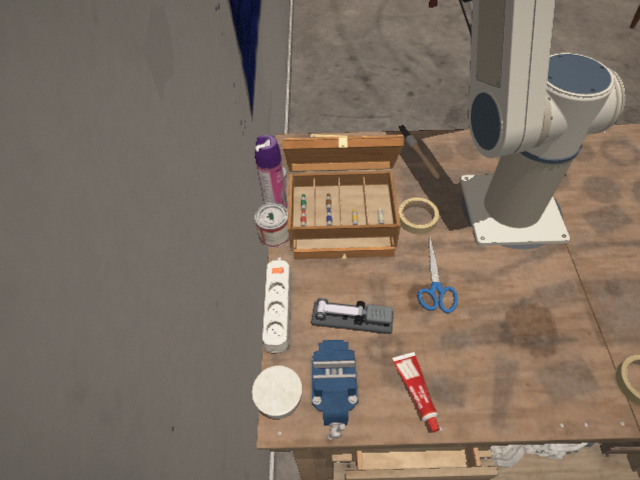

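View pics/top0.png

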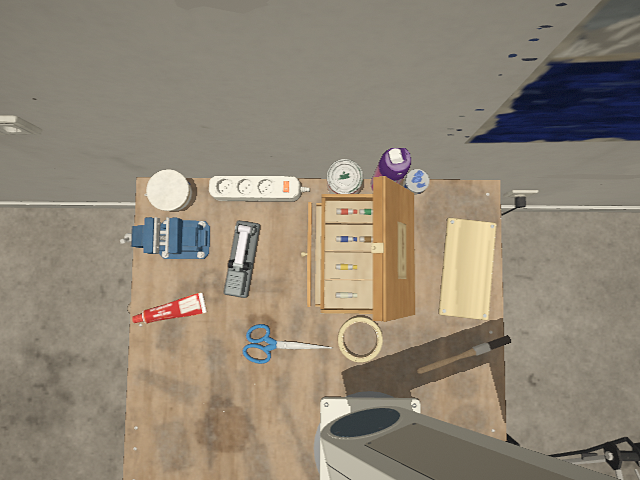

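Run:
```python
from h import *
m=ctrl.outline_of("board","top"); C=cal("top")
print([ (a["score"],a["box"]) for a in m])
M=m[0]["pixels"].astype(np.uint8)
v,u=np.nonzero(M); P=np.array([onz(C,(a,b),12)[:2] for a,b in zip(u,v)],np.float32)
print(cv2.minAreaRect(P), P.mean(0))
m=ctrl.outline_of("lamp","top")[0]; v,u=np.nonzero(m["pixels"]); P=np.array([onz(C,(a,b),20)[:2] for a,b in zip(u,v)],np.float32)
print(cv2.minAreaRect(P),P.mean(0),m["score"])
a=[ray(cal("top"),x) for x in [(246.9,228.6),(237.9,265.4),(235.6,294.6)]];b=[ray(cal("scene"),x) for x in [(319.3,308.3),(362.5,311.4),(392.7,315.3)]]
for x,y in zip(a,b): print(tri([x,y]))
R=cv2.Rodrigues(ctrl.get_obs()["orientation"])[0];print(R)
K,Rw,t=cal("wrist");print(K, R.T@(-Rw.T@t-ctrl.get_obs()["ee_pos"]), Rw@R)
print(cal("top")[0][0,0],-cal("top")[1].T@cal("top")[2],-cal("scene")[1].T@cal("scene")[2])
```

```text
[(0.7, [437.9, 218.7, 496.3, 320.0])]
((395.693115234375, -217.62710571289062), (112.30278015136719, 219.55322265625), 84.05633544921875) [ 394.25623 -217.41397]
((411.97540283203125, 287.21240234375), (58.517791748046875, 167.1039276123047), 81.58226013183594) [411.8466  287.17477] 0.7
(array([478.57747529, 275.2209847 ,  21.87466823]), [np.float64(0.4744287057515328), np.float64(0.4744287057515244)])
(array([392.55453176, 291.13240221,  34.52773373]), [np.float64(2.932150595966748), np.float64(2.9321505959667635)])
(array([329.11634732, 296.66175506,  23.68656781]), [np.float64(2.409766213390072), np.float64(2.409766213390026)])
[[ 9.66954264e-01  2.54949900e-01 -9.26668720e-07]
 [ 2.54949900e-01 -9.66954264e-01  2.51138127e-05]
 [ 5.50671775e-06 -2.45201623e-05 -1.00000000e+00]]
[[348.18216677   0.         318.70723067]
 [  0.         348.18216677 229.32617825]
 [  0.           0.           1.        ]] [  73.75705979    0.5299633  -201.44421671] [[-4.01207123e-04  9.99999750e-01 -5.81807874e-04]
 [-9.62818704e-01 -5.43463990e-04 -2.70147826e-01]
 [-2.70148075e-01  4.51790271e-04  9.62818682e-01]]
440.4649620089252 [368.65643152  95.9542869  998.91606075] [461.85921088 735.43238367 909.23408604]
```

The scene view shows the lamp at about (352,316) and the blue vise beside it at (335,380). In the top view the lamp is at (240,260), the board at (467,269), and the lid at columns 375–414. The vise's edge, near column 210, is close to the lamp, so I'll check the clearance there.

Run:
```python
import cv2,numpy as np
a=cv2.imread("pics/top0.png")[200:310,120:270];b=cv2.imread("pics/scene0.png")[290:440,260:410]
a=cv2.resize(a,(600,440),interpolation=2)[:, :400];b=cv2.resize(b,(400,400),interpolation=2)
a=cv2.resize(cv2.imread("pics/top0.png")[205:305,170:270],(400,400),interpolation=2)
cv2.imwrite("pics/c1.png",np.hstack([a,b]))
```

```text
(no output)
```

View pics/c1.png

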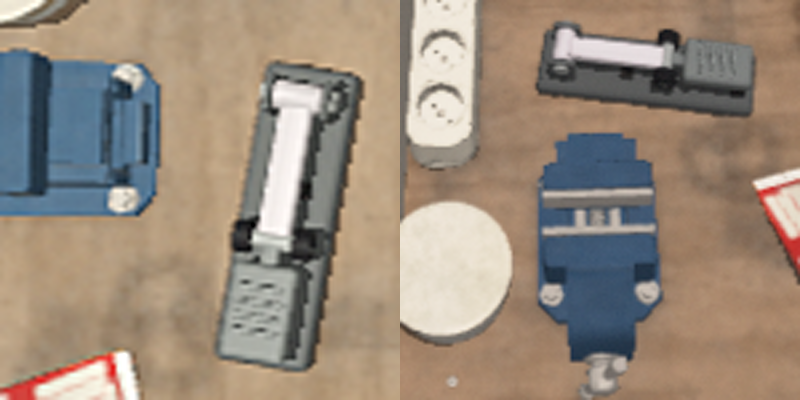

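The left crop shows the vise's lamp-side edge at crop x≈158 (column 209), about 40 mm from the lamp's side. The right crop shows the arm lying on the base, with the black knobs at (668,40) and (662,84). I'll move up past the board first.

Emit:
apply_moves:
  targets:
    - {"tx": 0.03, "ty": 0.03, "tz": 0.03, "spin": -3}
    - {"tx": 0.06, "ty": 0.07, "tz": 0.06, "spin": -6}
    - {"tx": 0.09, "ty": 0.11, "tz": 0.08, "spin": -9}
    - {"tx": 0.12, "ty": 0.15, "tz": 0.1, "spin": -12}
    - {"tx": 0.15, "ty": 0.19, "tz": 0.12, "spin": -15}
    - {"tx": 0.18, "ty": 0.23, "tz": 0.14, "spin": -18}
    - {"tx": 0.21, "ty": 0.27, "tz": 0.16, "spin": -20}
    - {"tx": 0.24, "ty": 0.31, "tz": 0.18, "spin": -20.8}
  gripper: -1

```text
t: 1.9
ee_pos: [381.6, -317.3, 352.5]
orientation: [3.137, -0.167, 0.001]
ft_force: [0.8, -1.1, 0.3]
width: 87.9
grasp_force: 0.0
```

Emit:
apply_moves:
  targets:
    - {"tx": 0.02, "ty": 0.04, "tz": 0.02, "spin": 0}
    - {"tx": 0.02, "ty": 0.077, "tz": 0.03, "spin": 0}
    - {"tx": 0.02, "ty": 0.077, "tz": 0.03, "spin": 0}
    - {"tx": 0.02, "ty": 0.077, "tz": 0.03, "spin": 0}
    - {"tx": 0.02, "ty": 0.077, "tz": 0.03, "spin": 0}
    - {"tx": 0.02, "ty": 0.077, "tz": 0.03, "spin": 0}
    - {"tx": 0.02, "ty": 0.077, "tz": 0.03, "spin": 0}
    - {"tx": 0.02, "ty": 0.077, "tz": 0.03, "spin": 0}

```text
t: 2.7
ee_pos: [400.6, -242.6, 381.0]
orientation: [-3.137, 0.167, 0.001]
ft_force: [0.6, -0.2, 0.2]
width: 87.7
grasp_force: 0.0
```

Run:
```python
from h import *
o=ctrl.get_obs();print(o["t"],o["ee_pos"],o["orientation"],o["qpos"]);C=cal("wrist");save("wrist","w_board.png")
for r in ctrl.pinpoint("board","wrist"): print(r,onz(C,r["uv"],0))
m=ctrl.outline_of("board","wrist")[0];v,u=np.nonzero(m["pixels"])
print(m["score"],m["box"])
P=np.array([onz(C,(a,b),12)[:2] for a,b in zip(u,v)],np.float32)
print(cv2.minAreaRect(P),P.mean(0))
h=cv2.convexHull(np.stack([u,v],1).astype(np.int32)); print(cv2.approxPolyDP(h,6,True)[:,0].tolist())
```

```text
2.7 [ 400.5846143  -242.63125742  381.04014895] [-3.13679761e+00  1.67132479e-01  1.03336972e-03] [-5.69988468e-01 -7.65095184e-04  1.71477942e+00 -2.49129128e-05
  1.42832107e+00  1.10727323e+00]
{'uv': [300.0, 184.1], 'score': 0.61} [ 393.03083627 -210.93133201    0.        ]
0.8 [270.4, 112.2, 339.8, 248.3]
((396.47344970703125, -219.3187255859375), (110.60215759277344, 219.5327911376953), 83.6528091430664) [ 401.65204 -220.06688]
[[336, 113], [337, 244], [276, 246], [269, 115]]
```

View pics/w_board.png

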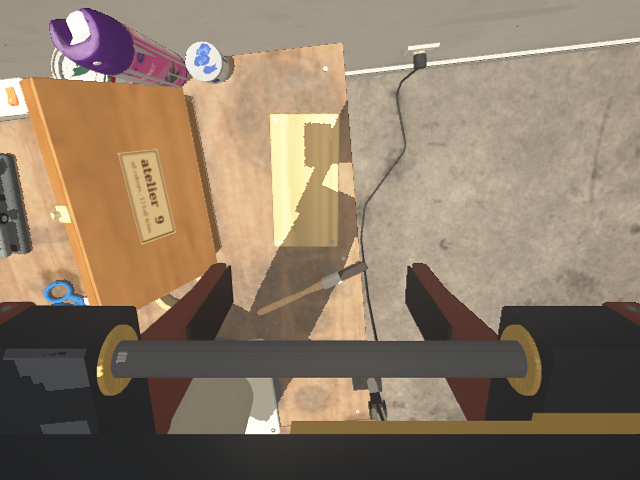

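The wrist view shows the board with corners at (270,114), (338,113), (337,245) and (276,246). The lid is at left, around (130,190), and is cleared. Next I'll go over the lamp.

Emit:
apply_moves:
  targets:
    - {"tx": 0.01, "ty": 0.04, "tz": 0, "spin": 0}
    - {"tx": 0.02, "ty": 0.09, "tz": 0, "spin": 0}
    - {"tx": 0.02, "ty": 0.14, "tz": 0, "spin": -0.5}
    - {"tx": 0.02, "ty": 0.19, "tz": 0, "spin": -1}
    - {"tx": 0.02, "ty": 0.24, "tz": 0, "spin": -1.5}
    - {"tx": 0.02, "ty": 0.29, "tz": 0, "spin": -2}
    - {"tx": 0.02, "ty": 0.34, "tz": 0, "spin": -2}
    - {"tx": 0.02, "ty": 0.39, "tz": 0, "spin": -2.4}

```text
t: 3.65
ee_pos: [420.5, 149.0, 381.8]
orientation: [-3.133, 0.231, -0.002]
ft_force: [1.1, -0.3, -0.4]
width: 88.0
grasp_force: 0.0
```

Emit:
apply_moves:
  targets:
    - {"tx": 0, "ty": 0.05, "tz": -0.01, "spin": 0}
    - {"tx": 0, "ty": 0.1, "tz": -0.04, "spin": 0}
    - {"tx": 0, "ty": 0.13, "tz": -0.08, "spin": 0}
    - {"tx": 0, "ty": 0.14, "tz": -0.12, "spin": 0}
    - {"tx": 0, "ty": 0.14, "tz": -0.15, "spin": 0}
    - {"tx": 0, "ty": 0.14, "tz": -0.15, "spin": 0}
    - {"tx": 0, "ty": 0.14, "tz": -0.15, "spin": 0}
    - {"tx": 0, "ty": 0.14, "tz": -0.15, "spin": 0}
  gripper: -0.5

```text
t: 4.45
ee_pos: [422.2, 287.4, 233.6]
orientation: [-3.131, 0.232, -0.004]
ft_force: [0.2, -0.3, 0.1]
width: 65.9
grasp_force: 0.0
```

Run:
```python
from h import *
o=ctrl.get_obs();print(o["t"],o["ee_pos"],o["orientation"],o["qpos"],o["width"]);C=cal("wrist");save("wrist","w_lamp.png");print(proj(C,(427,286,20)))
for k in("lamp","lamp_hinge","lamp_knobs","lamp_head_end"):
  for r in ctrl.pinpoint(k,"wrist")[:2]: print(k,r,onz(C,r["uv"],0 if k=="lamp" else 36))
m=ctrl.outline_of("lamp","wrist")[0];v,u=np.nonzero(m["pixels"])
P=np.array([onz(C,(a,b),16)[:2] for a,b in zip(u,v)],np.float32)
print(m["score"],m["box"],cv2.minAreaRect(P),P.mean(0))
```

```text
4.45 [422.24071286 287.44846571 233.56030718] [-3.1309498   0.23181464 -0.00432597] [ 5.74413116e-01  1.93171508e-01  1.83315737e+00 -1.58434719e-05
  1.11181724e+00  2.29302618e+00] 65.92721602060351
[319.13611431 191.8721716 ]
lamp {'uv': [317.9, 204.6], 'score': 0.62} [407.83126495 290.4579499    0.        ]
lamp_hinge {'uv': [322.1, 150.1], 'score': 0.67} [475.7156514  275.38067765  36.        ]
lamp_hinge {'uv': [318.8, 207.1], 'score': 0.67} [411.92438155 288.63165774  36.        ]
lamp_knobs {'uv': [322.6, 270.7], 'score': 0.67} [332.3152736 295.7816072  36.       ]
lamp_knobs {'uv': [317.8, 220.4], 'score': 0.66} [396.25114138 292.16443508  36.        ]
lamp_head_end {'uv': [319.2, 271.6], 'score': 0.76} [331.75337801 300.09452099  36.        ]
0.79 [294.0, 132.7, 344.3, 273.3] ((409.360595703125, 288.9658203125), (53.78190994262695, 174.68994140625), 81.0938949584961) [414.99063 287.98962]
```

View pics/w_lamp.png

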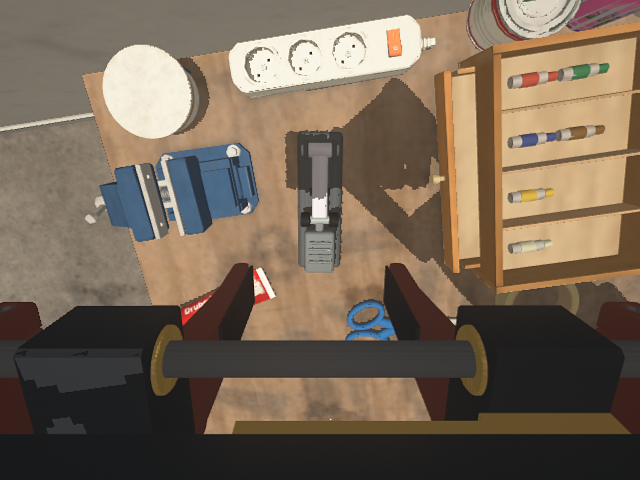

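The wrist view shows the lamp at (320,200) between the fingers, with the vise's low plate edge at (257,185) and its taller jaws further left. The gripper is open to 66 mm, so it clears. I'll descend.

Emit:
apply_moves:
  targets:
    - {"tx": 0.001, "ty": 0, "tz": -0.03, "spin": 0}
    - {"tx": 0.003, "ty": -0.001, "tz": -0.07, "spin": 0}
    - {"tx": 0.003, "ty": -0.001, "tz": -0.11, "spin": 0}
    - {"tx": 0.003, "ty": -0.001, "tz": -0.14, "spin": 0}
    - {"tx": 0.003, "ty": -0.001, "tz": -0.165, "spin": 0}
    - {"tx": 0.003, "ty": -0.001, "tz": -0.17, "spin": 0}
    - {"tx": 0.003, "ty": -0.001, "tz": -0.17, "spin": 0}
    - {"tx": 0.003, "ty": -0.001, "tz": -0.17, "spin": 0}

```text
t: 5.55
ee_pos: [424.8, 286.6, 62.7]
orientation: [-3.132, 0.231, -0.002]
ft_force: [-0.4, -0.2, 0.8]
width: 65.5
grasp_force: 0.0
```

Run:
```python
from h import *
o=ctrl.get_obs();print(o["t"],o["ee_pos"],o["orientation"],o["qvel"].round(3));C=cal("wrist");im=save("wrist","w_lamp2.png")
for k in("lamp","lamp_hinge","lamp_knobs","lamp_head_end"):
  for r in ctrl.pinpoint(k,"wrist")[:2]: print(k,r,onz(C,r["uv"],0 if k=="lamp" else 36))
m=ctrl.outline_of("lamp","wrist")[0];v,u=np.nonzero(m["pixels"])
P=np.array([onz(C,(a,b),16)[:2] for a,b in zip(u,v)],np.float32)
print(m["score"],m["box"],cv2.minAreaRect(P),P.mean(0))
for y0 in (-1,1): print([proj(C,(425.3+y0*27*-.15,286.7-y0*27,z)).round() for z in(16,)])
```

```text
5.55 [424.76418778 286.57837998  62.65908889] [-3.13191976e+00  2.30834246e-01 -2.46636205e-03] [ 0.001 -0.012 -0.002  0.002 -0.004 -0.   ]
lamp {'uv': [317.0, 246.0], 'score': 0.94} [411.25466242 289.39469662   0.        ]
lamp_hinge {'uv': [320.1, 165.4], 'score': 0.57} [476.99773911 277.30073307  36.        ]
lamp_hinge {'uv': [319.2, 248.5], 'score': 0.49} [420.99185431 286.19293007  36.        ]
lamp_knobs {'uv': [318.2, 280.4], 'score': 0.79} [397.49662856 290.393394    36.        ]
0.85 [279.7, 135.9, 357.7, 342.5] ((416.2665100097656, 287.838134765625), (54.49830627441406, 162.42156982421875), 81.33158874511719) [422.7338 286.5989]
[array([281., 234.])]
[array([354., 235.])]
```

View pics/w_lamp2.png

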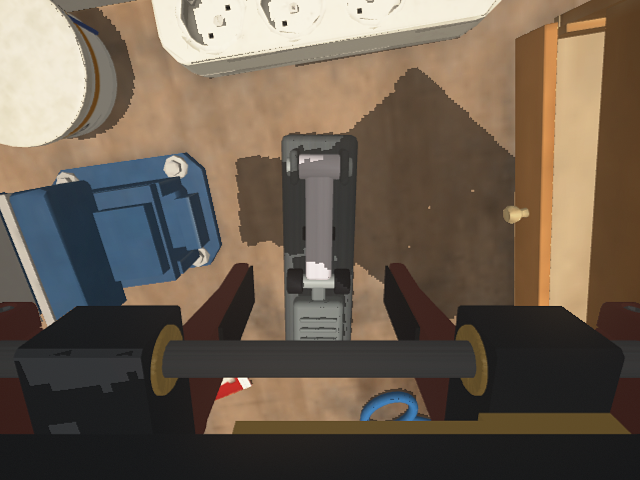

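The lamp is centred between the fingers, with its sides at columns 281–357, and the vise edge at (220,240) is clear. I'll descend and grip.

Emit:
apply_moves:
  targets:
    - {"tx": 0.001, "ty": 0, "tz": -0.015, "spin": 0}
    - {"tx": 0.001, "ty": 0, "tz": -0.03, "spin": 0}
    - {"tx": 0.001, "ty": 0, "tz": -0.045, "spin": 0}
    - {"tx": 0.001, "ty": 0, "tz": -0.053, "spin": 0}
    - {"tx": 0.001, "ty": 0, "tz": -0.057, "spin": 0}
    - {"tx": 0.001, "ty": 0, "tz": -0.058, "spin": 0}
    - {"tx": 0.001, "ty": 0, "tz": -0.058, "spin": 0}
    - {"tx": 0.001, "ty": 0, "tz": -0.058, "spin": 0}

```text
t: 6.65
ee_pos: [425.2, 286.3, 4.0]
orientation: [-3.132, 0.231, -0.001]
ft_force: [-1.3, 1.1, 0.1]
width: 65.8
grasp_force: 0.0
```

Emit:
apply_moves:
  targets:
    - {"tx": 0, "ty": 0, "tz": 0, "spin": 0}
    - {"tx": 0, "ty": 0, "tz": 0, "spin": 0}
    - {"tx": 0, "ty": 0, "tz": 0, "spin": 0}
    - {"tx": 0, "ty": 0, "tz": 0, "spin": 0}
    - {"tx": 0, "ty": 0, "tz": 0, "spin": 0}
    - {"tx": 0, "ty": 0, "tz": 0, "spin": 0}
    - {"tx": 0, "ty": 0, "tz": 0, "spin": 0}
    - {"tx": 0, "ty": 0, "tz": 0, "spin": 0}
  gripper: 1

```text
t: 7.45
ee_pos: [424.8, 286.0, 3.4]
orientation: [3.133, -0.231, -0.0]
ft_force: [0.4, -0.2, 0.1]
width: 5.3
grasp_force: 0.0
```

Run:
```python
from h import *
o=ctrl.get_obs();print(o["t"],o["ee_pos"],o["width"],o["grasp_force"],o["ft_force"]);a=save("wrist","w3.png");b=save("scene","s3.png")
cv2.imwrite("pics/c3.png",np.hstack([cv2.resize(a,(400,300)),cv2.resize(b[240:390,240:440],(400,300),interpolation=2)])[:,:,::-1])
```

```text
7.45 [424.82501374 286.00391812   3.4172584 ] 5.286491830180118 0.0 [ 0.4187021  -0.2260369   0.12708997]
```

View pics/c3.png

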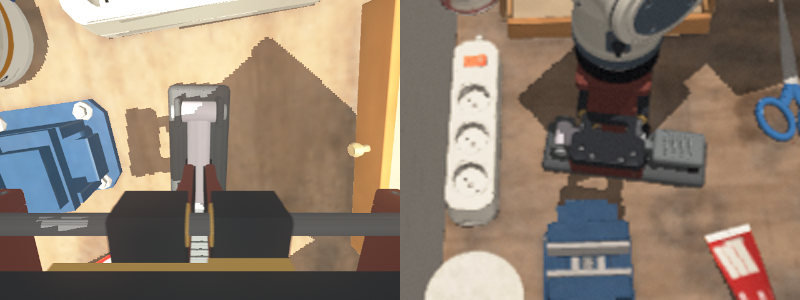

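Run:
```python
from h import *
cs={}
for n in("scene","top","wrist"):
    C=cal(n); ctrl.get_image(n)
    print(n,"tcp",proj(C,ctrl.get_obs()["ee_pos"]).round(),"grasp",proj(C,ctrl.get_obs()["ee_pos"]+[0,0,18.7]).round())
    for k in("lamp","lamp_hinge","lamp_knobs","lamp_head_end"):
        for r in ctrl.pinpoint(k,n)[:1]: print(n,k,np.round(r["uv"],1),round(r["score"],2),onz(C,r["uv"],0 if k=="lamp" else 36).round(1)); cs.setdefault(k,[]).append(ray(C,r["uv"]))
for k in cs:
    if len(cs[k])>1: print(k,tri(cs[k]))
o=ctrl.get_obs();print(o["t"],o["width"],o["grasp_force"],o["ft_force"],o["moment"])
a=cv2.imread("pics/w3.png")[230:430,220:420];b=cv2.imread("pics/s3.png")[270:350,300:400]
cv2.imwrite("pics/c4.png",np.hstack([cv2.resize(a,(400,400),interpolation=2),cv2.resize(b,(400,400),interpolation=0)]))
```

```text
scene tcp [345. 316.] grasp [345. 312.]
scene lamp [349.6 313.9] 0.6 [414.8 279.1  -0. ]
scene lamp_hinge [320.8 307.8] 0.8 [475.6 281.4  36. ]
scene lamp_knobs [363.8 310.8] 0.83 [387. 291.  36.]
scene lamp_head_end [277.5 203.2] 0.67 [576.5  -5.8  36. ]
top tcp [243. 253.] grasp [241. 252.]
top lamp [241.1 257.2] 0.62 [415.1 290.9   0. ]
top lamp_hinge [242.8 228.4] 0.75 [476.9 281.7  36. ]
top lamp_head_end [246.  228.8] 0.41 [476.1 274.7  36. ]
wrist tcp [318. 257.] grasp [318. 268.]
wrist lamp_hinge [317.9 178.4] 0.66 [476.5 278.1  36. ]
wrist lamp_knobs [314.9 327.8] 0.94 [396.1 291.8  36. ]
wrist lamp_head_end [316.9 421.9] 0.77 [333.3 300.1  36. ]
lamp (array([414.98092   , 287.54343367,  16.55572464]), [np.float64(0.6736154810409118), np.float64(0.6736154810407741)])
lamp_hinge (array([476.3214608 , 280.26796972,  35.24853196]), [np.float64(0.9365140668037713), np.float64(1.6943394599928328), np.float64(2.124349088580688)])
lamp_knobs (array([389.00917445, 290.49378631,  29.59669212]), [np.float64(3.445714165231767), np.float64(3.445714165231643)])
lamp_head_end (array([510.01267245, 237.71540653, 263.48729081]), [np.float64(50.792370142915175), np.float64(59.09532724040554), np.float64(44.945106203526926)])
8.3 0.3956799640767109 0.0 [-0.10784508  0.21319132 -1.01049564] [-0.04096853  0.00659497 -0.0305309 ]
```

View pics/c4.png

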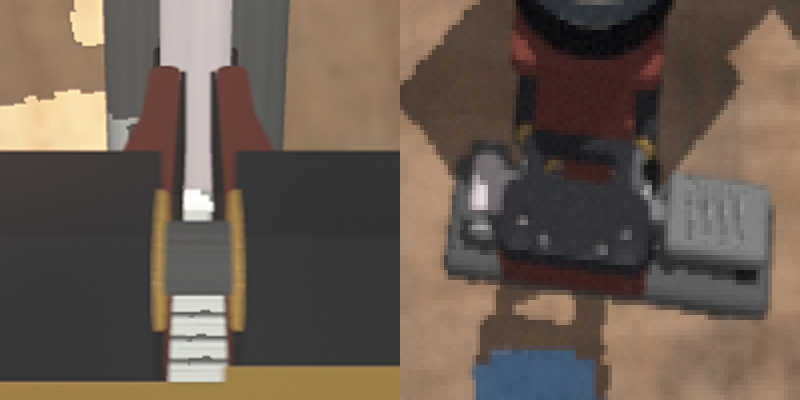

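The closed fingers show in front of the arm and base, and the pad spacing puts their tips about 175 mm from the camera. The TCP would be at 211 mm. So the real tips are about 38 mm above the reported TCP, and they closed just above the lamp. I'll reopen, then descend carefully while watching the force.

Emit:
apply_moves:
  targets:
    - {"tx": 0, "ty": 0, "tz": 0, "spin": 0}
    - {"tx": 0, "ty": 0, "tz": 0, "spin": 0}
    - {"tx": 0, "ty": 0, "tz": 0, "spin": 0}
    - {"tx": 0, "ty": 0, "tz": 0, "spin": 0}
    - {"tx": 0, "ty": 0, "tz": 0, "spin": 0}
    - {"tx": 0, "ty": 0, "tz": 0, "spin": 0}
    - {"tx": 0, "ty": 0, "tz": 0, "spin": 0}
    - {"tx": 0, "ty": 0, "tz": 0, "spin": 0}
  gripper: -0.5

```text
t: 9.1
ee_pos: [424.8, 286.0, 3.4]
orientation: [-3.133, 0.231, 0.0]
ft_force: [-0.3, -0.3, -0.6]
width: 61.0
grasp_force: 0.0
```

Emit:
apply_moves:
  targets:
    - {"tx": 0.001, "ty": 0, "tz": 0, "spin": 0}
    - {"tx": 0.001, "ty": 0, "tz": -0.002, "spin": 0}
    - {"tx": 0.001, "ty": 0, "tz": -0.004, "spin": 0}
    - {"tx": 0.001, "ty": 0, "tz": -0.006, "spin": 0}
    - {"tx": 0.001, "ty": 0, "tz": -0.008, "spin": 0}
    - {"tx": 0.001, "ty": 0, "tz": -0.01, "spin": 0}
    - {"tx": 0.001, "ty": 0, "tz": -0.01, "spin": 0}
    - {"tx": 0.001, "ty": 0, "tz": -0.01, "spin": 0}

```text
t: 9.9
ee_pos: [425.8, 286.0, -6.7]
orientation: [3.133, -0.231, -0.0]
ft_force: [0.1, -0.3, 0.4]
width: 65.7
grasp_force: 0.0
```

Emit:
apply_moves:
  targets:
    - {"tx": 0, "ty": 0, "tz": -0.004, "spin": 0}
    - {"tx": 0, "ty": 0, "tz": -0.008, "spin": 0}
    - {"tx": 0, "ty": 0, "tz": -0.012, "spin": 0}
    - {"tx": 0, "ty": 0, "tz": -0.016, "spin": 0}
    - {"tx": 0, "ty": 0, "tz": -0.019, "spin": 0}
    - {"tx": 0, "ty": 0, "tz": -0.021, "spin": 0}
    - {"tx": 0, "ty": 0, "tz": -0.021, "spin": 0}
    - {"tx": 0, "ty": 0, "tz": -0.021, "spin": 0}

```text
t: 10.7
ee_pos: [425.8, 286.0, -27.6]
orientation: [3.133, -0.231, -0.0]
ft_force: [-0.2, -0.6, -0.5]
width: 65.5
grasp_force: 0.0
```

Run:
```python
from h import *
o=ctrl.get_obs();print(o["t"],o["ee_pos"],o["width"],o["ft_force"]);C=cal("wrist")
a=save("wrist","w5.png");b=save("scene","s5.png")
for h in(30,36,42):
  for s in(-1,1):
    p=o["ee_pos"]+np.array([0,0,h])+cv2.Rodrigues(o["orientation"])[0]@[10,s*o["width"]/2,0]; print(h,proj(C,p).round(1))
cv2.imwrite("pics/c5.png",np.hstack([cv2.resize(a[180:340,180:460],(480,274),interpolation=2),cv2.resize(b[280:352,310:394],(320,274),interpolation=2)])[:,:,::-1])
```

```text
10.7 [425.81935857 285.99273964 -27.60630185] 65.46353428574021 [-0.24729552 -0.55938491 -0.50812335]
30 [255.1 258.7]
30 [380.1 258.6]
36 [253.1 262.8]
36 [382.1 262.8]
42 [250.8 267.3]
42 [384.3 267.2]
```

View pics/c5.png

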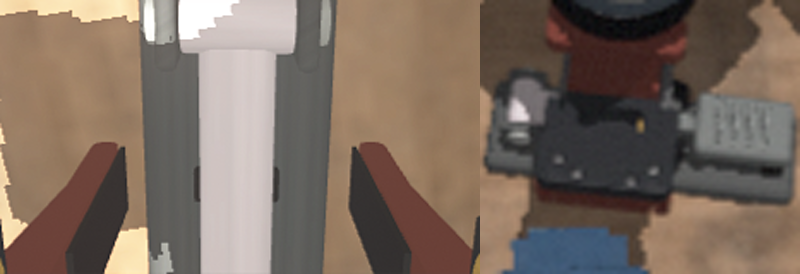

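The picture shows both fingertips clear on either side of the base, at (126,147) and (351,147). That puts the real tips about 40 mm above the reported TCP. I'll go down another 7 mm and grip.

Emit:
apply_moves:
  targets:
    - {"tx": 0, "ty": 0, "tz": -0.001, "spin": 0}
    - {"tx": 0, "ty": 0, "tz": -0.002, "spin": 0}
    - {"tx": 0, "ty": 0, "tz": -0.003, "spin": 0}
    - {"tx": 0, "ty": 0, "tz": -0.004, "spin": 0}
    - {"tx": 0, "ty": 0, "tz": -0.005, "spin": 0}
    - {"tx": 0, "ty": 0, "tz": -0.006, "spin": 0}
    - {"tx": 0, "ty": 0, "tz": -0.007, "spin": 0}
    - {"tx": 0, "ty": 0, "tz": -0.007, "spin": 0}

```text
t: 11.6
ee_pos: [425.7, 286.0, -34.7]
orientation: [3.133, -0.231, -0.0]
ft_force: [-0.5, 0.0, -0.5]
width: 65.6
grasp_force: 0.0
```

Emit:
apply_moves:
  targets:
    - {"tx": 0, "ty": 0, "tz": 0, "spin": 0}
    - {"tx": 0, "ty": 0, "tz": 0, "spin": 0}
    - {"tx": 0, "ty": 0, "tz": 0, "spin": 0}
    - {"tx": 0, "ty": 0, "tz": 0, "spin": 0}
    - {"tx": 0, "ty": 0, "tz": 0, "spin": 0}
    - {"tx": 0, "ty": 0, "tz": 0, "spin": 0}
    - {"tx": 0, "ty": 0, "tz": 0, "spin": 0}
    - {"tx": 0, "ty": 0, "tz": 0, "spin": 0}
  gripper: 1

```text
t: 12.4
ee_pos: [426.0, 286.2, -34.5]
orientation: [-3.133, 0.231, -0.0]
ft_force: [0.5, 1.5, -1.5]
width: 53.9
grasp_force: 30.0
```

Emit:
apply_moves:
  targets:
    - {"tx": 0, "ty": 0, "tz": 0.005, "spin": 0}
    - {"tx": 0, "ty": 0, "tz": 0.015, "spin": 0}
    - {"tx": 0, "ty": 0, "tz": 0.035, "spin": 0}
    - {"tx": 0, "ty": 0, "tz": 0.065, "spin": 0}
    - {"tx": 0, "ty": 0, "tz": 0.1, "spin": 0}
    - {"tx": 0, "ty": 0, "tz": 0.14, "spin": 0}
    - {"tx": 0, "ty": 0, "tz": 0.18, "spin": 0}
    - {"tx": 0, "ty": 0, "tz": 0.22, "spin": 0}

```text
t: 13.2
ee_pos: [424.4, 284.9, 186.9]
orientation: [3.132, -0.231, -0.002]
ft_force: [0.8, 0.4, -9.1]
width: 53.5
grasp_force: 30.0
```

Emit:
apply_moves:
  targets:
    - {"tx": 0, "ty": 0, "tz": 0.04, "spin": 0}
    - {"tx": 0, "ty": -0.01, "tz": 0.08, "spin": 0}
    - {"tx": 0, "ty": -0.03, "tz": 0.1, "spin": 0}
    - {"tx": 0, "ty": -0.06, "tz": 0.11, "spin": 0}
    - {"tx": 0, "ty": -0.1, "tz": 0.11, "spin": 0}
    - {"tx": 0, "ty": -0.14, "tz": 0.11, "spin": 0}
    - {"tx": 0, "ty": -0.18, "tz": 0.11, "spin": 0}
    - {"tx": 0, "ty": -0.22, "tz": 0.11, "spin": 0}

```text
t: 14.0
ee_pos: [423.8, 64.2, 295.0]
orientation: [3.133, -0.23, -0.003]
ft_force: [1.8, -1.0, -9.3]
width: 53.7
grasp_force: 30.0
```

Emit:
apply_moves:
  targets:
    - {"tx": -0.001, "ty": -0.04, "tz": 0, "spin": 0}
    - {"tx": -0.003, "ty": -0.08, "tz": 0, "spin": 0.3}
    - {"tx": -0.005, "ty": -0.12, "tz": 0, "spin": 0.6}
    - {"tx": -0.007, "ty": -0.16, "tz": 0, "spin": 1}
    - {"tx": -0.009, "ty": -0.2, "tz": 0, "spin": 1.5}
    - {"tx": -0.011, "ty": -0.24, "tz": 0, "spin": 2}
    - {"tx": -0.013, "ty": -0.27, "tz": 0, "spin": 2.3}
    - {"tx": -0.013, "ty": -0.284, "tz": 0, "spin": 2.3}

```text
t: 14.8
ee_pos: [411.0, -219.7, 294.9]
orientation: [-3.137, 0.172, 0.003]
ft_force: [-0.2, 0.0, -9.1]
width: 53.7
grasp_force: 30.0
```

Emit:
apply_moves:
  targets:
    - {"tx": 0, "ty": 0, "tz": -0.02, "spin": 0}
    - {"tx": 0, "ty": 0, "tz": -0.06, "spin": 0}
    - {"tx": 0, "ty": 0, "tz": -0.1, "spin": 0}
    - {"tx": 0, "ty": 0, "tz": -0.14, "spin": 0}
    - {"tx": 0, "ty": 0, "tz": -0.18, "spin": 0}
    - {"tx": 0, "ty": 0, "tz": -0.21, "spin": 0}
    - {"tx": 0, "ty": 0, "tz": -0.22, "spin": 0}
    - {"tx": 0, "ty": 0, "tz": -0.22, "spin": 0}

```text
t: 15.6
ee_pos: [411.7, -217.0, 74.6]
orientation: [-3.135, 0.167, 0.005]
ft_force: [-0.3, -0.4, -7.9]
width: 53.8
grasp_force: 30.0
```

Run:
```python
from h import *
o=ctrl.get_obs();p=o["ee_pos"];print(o["t"],p,o["orientation"],o["width"],o["ft_force"])
R=cv2.Rodrigues(o["orientation"])[0];print("yaw",np.degrees(np.arctan2(R[1,0],R[0,0])))
dz=p[2]+34.5
for n in("wrist","top","scene"):
    C=cal(n);save(n,n+"6.png")
    for k,z in(("board",0),("lamp_hinge",36+dz),("lamp_knobs",36+dz),("lamp_head_end",36+dz)):
        for r in ctrl.pinpoint(k,n)[:1]:
            w=onz(C,r["uv"],z); print(n,k,np.round(r["uv"],1),round(r["score"],2),w.round(1),"tool",(R.T@(w-p))[:2].round(1))
    for m in ctrl.outline_of("board",n)[:1]:
        v,u=np.nonzero(m["pixels"]);P=np.array([onz(C,(a,b),12)[:2] for a,b in zip(u,v)],np.float32)
        print(n,m["score"],cv2.minAreaRect(P))
    for m in ctrl.outline_of("lamp",n)[:1]:
        v,u=np.nonzero(m["pixels"]);P=np.array([onz(C,(a,b),16+dz)[:2] for a,b in zip(u,v)],np.float32)
        print(n,"lamp",m["score"],cv2.minAreaRect(P))
```

```text
15.6 [ 411.73225552 -217.02767687   74.55155292] [-3.13546943  0.16744654  0.00497914] 53.80624157676654 [-0.29206178 -0.41270339 -7.90192137]
yaw -6.113699433011615
wrist lamp_hinge [319.1 192.3] 0.84 [ 463.5 -223.4  145.1] tool [51.9  0.7]
wrist lamp_knobs [318.8 373.8] 0.82 [ 382.9 -214.6  145.1] tool [-29.1   0.6]
wrist lamp_head_end [317.2 377.2] 0.16 [ 381.2 -213.8  145.1] tool [-30.9  -0.1]
wrist 0.79 ((408.4861755371094, -220.5531005859375), (109.10128021240234, 194.00299072265625), 83.94815063476562)
wrist lamp 0.84 ((410.28204345703125, -217.37881469726562), (54.15793991088867, 146.01812744140625), 83.84475708007812)
top board [465.1 268. ] 0.68 [ 395.4 -216.5    0. ] tool [-16.    1.3]
top lamp_hinge [491.4 229.3] 0.64 [ 467.2 -223.5  145.1] tool [55.6  0.4]
top lamp_knobs [487.2 273.6] 0.86 [ 381.2 -213.5  145.1] tool [-31.   -0.4]
top lamp_head_end [486.6 305.5] 0.6 [ 320.2 -211.   145.1] tool [-91.9   3.6]
top 0.81 ((395.468994140625, -208.7054901123047), (108.22991180419922, 224.4879913330078), 89.26943969726562)
top lamp 0.8 ((399.3055114746094, -216.67672729492188), (59.06385040283203, 168.6038055419922), 82.8096923828125)
scene lamp_hinge [323.5 108.2] 0.73 [ 458.  -222.4  145.1] tool [46.3  0.3]
scene lamp_knobs [354.5 107.4] 0.63 [ 379.8 -222.2  145.1] tool [-31.4   8.5]
scene lamp_head_end [380.5 114.1] 0.5 [ 316.8 -193.8  145.1] tool [-97.1 -13.1]
scene 0.57 ((451.2001037597656, -272.1945495605469), (8.275554656982422, 81.62481689453125), 87.71984100341797)
scene lamp 0.78 ((395.11688232421875, -219.80795288085938), (96.09710693359375, 169.8235626220703), 81.86920166015625)
```

Emit:
apply_moves:
  targets:
    - {"tx": -0.001, "ty": -0.003, "tz": -0.015, "spin": 0}
    - {"tx": -0.001, "ty": -0.003, "tz": -0.035, "spin": 0}
    - {"tx": -0.001, "ty": -0.003, "tz": -0.055, "spin": 0}
    - {"tx": -0.001, "ty": -0.003, "tz": -0.07, "spin": 0}
    - {"tx": -0.001, "ty": -0.003, "tz": -0.082, "spin": 0}
    - {"tx": -0.001, "ty": -0.003, "tz": -0.086, "spin": 0}
    - {"tx": -0.001, "ty": -0.003, "tz": -0.086, "spin": 0}
    - {"tx": -0.001, "ty": -0.003, "tz": -0.086, "spin": 0}

```text
t: 17.45
ee_pos: [412.3, -221.2, -10.1]
orientation: [3.137, -0.168, 0.001]
ft_force: [0.5, 0.5, -9.7]
width: 53.7
grasp_force: 30.0
```

Emit:
apply_moves:
  targets:
    - {"tx": -0.001, "ty": 0.001, "tz": -0.002, "spin": 0}
    - {"tx": -0.002, "ty": 0.001, "tz": -0.004, "spin": 0}
    - {"tx": -0.002, "ty": 0.001, "tz": -0.006, "spin": 0}
    - {"tx": -0.002, "ty": 0.001, "tz": -0.008, "spin": 0}
    - {"tx": -0.002, "ty": 0.001, "tz": -0.0095, "spin": 0}
    - {"tx": -0.002, "ty": 0.001, "tz": -0.0105, "spin": 0}
    - {"tx": -0.002, "ty": 0.001, "tz": -0.0115, "spin": 0}
    - {"tx": -0.002, "ty": 0.001, "tz": -0.0115, "spin": 0}

```text
t: 18.25
ee_pos: [409.9, -220.0, -22.2]
orientation: [-3.137, 0.168, 0.0]
ft_force: [-0.0, -0.1, -7.9]
width: 53.5
grasp_force: 30.0
```

Emit:
apply_moves:
  targets:
    - {"tx": 0, "ty": 0, "tz": -0.0003, "spin": 0}
    - {"tx": 0, "ty": 0, "tz": -0.0006, "spin": 0}
    - {"tx": 0, "ty": 0, "tz": -0.0009, "spin": 0}
    - {"tx": 0, "ty": 0, "tz": -0.001, "spin": 0}
    - {"tx": 0, "ty": 0, "tz": -0.001, "spin": 0}
    - {"tx": 0, "ty": 0, "tz": -0.001, "spin": 0}
    - {"tx": 0, "ty": 0, "tz": -0.001, "spin": 0}
    - {"tx": 0, "ty": 0, "tz": -0.001, "spin": 0}

```text
t: 19.05
ee_pos: [410.0, -220.0, -22.5]
orientation: [3.137, -0.168, 0.001]
ft_force: [-2.9, 0.9, 5.7]
width: 54.2
grasp_force: 30.0
```

Emit:
apply_moves:
  targets:
    - {"tx": 0, "ty": 0, "tz": 0, "spin": 0}
    - {"tx": 0, "ty": 0, "tz": 0, "spin": 0}
    - {"tx": 0, "ty": 0, "tz": 0, "spin": 0}
    - {"tx": 0, "ty": 0, "tz": 0, "spin": 0}
    - {"tx": 0, "ty": 0, "tz": 0.005, "spin": 0}
    - {"tx": 0, "ty": 0, "tz": 0.02, "spin": 0}
    - {"tx": 0, "ty": 0, "tz": 0.04, "spin": 0}
    - {"tx": 0, "ty": 0, "tz": 0.06, "spin": 0}
  gripper: -0.5

```text
t: 19.85
ee_pos: [409.6, -219.9, 37.6]
orientation: [-3.137, 0.168, 0.001]
ft_force: [1.0, 0.3, -0.2]
width: 65.8
grasp_force: 0.0
```

Emit:
apply_moves:
  targets:
    - {"tx": -0.005, "ty": 0, "tz": 0.02, "spin": 0}
    - {"tx": -0.015, "ty": 0.002, "tz": 0.02, "spin": 0}
    - {"tx": -0.025, "ty": 0.003, "tz": 0.02, "spin": 0}
    - {"tx": -0.03, "ty": 0.003, "tz": 0.02, "spin": 0}
    - {"tx": -0.03, "ty": 0.003, "tz": 0.02, "spin": 0}
    - {"tx": -0.03, "ty": 0.003, "tz": 0.02, "spin": 0}
    - {"tx": -0.03, "ty": 0.003, "tz": 0.02, "spin": 0}
    - {"tx": -0.03, "ty": 0.003, "tz": 0.02, "spin": 0}

```text
t: 20.65
ee_pos: [380.0, -217.0, 56.7]
orientation: [-3.137, 0.168, 0.0]
ft_force: [0.0, -0.1, 0.2]
width: 65.9
grasp_force: 0.0
```

Run:
```python
from h import *
o=ctrl.get_obs();p=o["ee_pos"];print(o["t"],p,o["width"],o["ft_force"])
R=cv2.Rodrigues(o["orientation"])[0];print("yaw",np.degrees(np.arctan2(R[1,0],R[0,0])))
for n in("wrist","top"):
    C=cal(n);save(n,n+"7.png")
    for k,z in(("lamp_hinge",48),("lamp_knobs",48),("lamp_head_end",48)):
        for r in ctrl.pinpoint(k,n)[:1]:
            w=onz(C,r["uv"],z); print(n,k,np.round(r["uv"],1),round(r["score"],2),w.round(1))
    for k,z in(("board",12),("lamp",28)):
      for m in ctrl.outline_of(k,n)[:1]:
        v,u=np.nonzero(m["pixels"]);P=np.array([onz(C,(a,b),z)[:2] for a,b in zip(u,v)],np.float32)
        print(n,k,m["score"],cv2.minAreaRect(P))
```

```text
20.65 [ 380.04598056 -217.02040773   56.68833383] 65.92449623251518 [ 0.04991367 -0.0981591   0.15205097]
yaw -6.124262004609083
wrist lamp_hinge [318.  116.9] 0.81 [ 461.7 -226.    48. ]
wrist lamp_knobs [317.5 252. ] 0.78 [ 380.1 -216.9   48. ]
wrist lamp_head_end [319.2 339.8] 0.76 [ 316.4 -211.1   48. ]
wrist board 0.58 ((398.50152587890625, -219.929443359375), (109.28618621826172, 212.6938934326172), 83.84139251708984)
wrist lamp 0.88 ((391.6097717285156, -218.3753204345703), (52.94969177246094, 177.9027557373047), 83.43790435791016)
top lamp_hinge [477.6 235.2] 0.82 [ 465.3 -229.7   48. ]
top lamp_head_end [472.7 305.3] 0.52 [ 314.8 -216.3   48. ]
top board 0.8 ((395.63275146484375, -216.84707641601562), (110.77156066894531, 219.05015563964844), 83.8813705444336)
top lamp 0.63 ((395.8832092285156, -216.47216796875), (61.22187042236328, 169.25872802734375), 83.30561828613281)
```

The lamp sits centred and in line with the board, and the gripper is right over the knobs. I'll go down and pinch them.

Emit:
apply_moves:
  targets:
    - {"tx": 0, "ty": 0, "tz": -0.012, "spin": 0}
    - {"tx": 0, "ty": 0, "tz": -0.026, "spin": 0}
    - {"tx": 0, "ty": 0, "tz": -0.04, "spin": 0}
    - {"tx": 0, "ty": 0, "tz": -0.05, "spin": 0}
    - {"tx": 0, "ty": 0, "tz": -0.055, "spin": 0}
    - {"tx": 0, "ty": 0, "tz": -0.0575, "spin": 0}
    - {"tx": 0, "ty": 0, "tz": -0.0575, "spin": 0}
    - {"tx": 0, "ty": 0, "tz": -0.0575, "spin": 0}

```text
t: 22.05
ee_pos: [380.1, -217.1, -0.3]
orientation: [3.137, -0.168, 0.001]
ft_force: [0.5, 0.7, 0.6]
width: 65.8
grasp_force: 0.0
```

Emit:
apply_moves:
  targets:
    - {"tx": 0, "ty": 0, "tz": 0, "spin": 0}
    - {"tx": 0, "ty": 0, "tz": 0, "spin": 0}
    - {"tx": 0, "ty": 0, "tz": 0, "spin": 0}
    - {"tx": 0, "ty": 0, "tz": 0, "spin": 0}
    - {"tx": 0, "ty": 0, "tz": 0, "spin": 0}
    - {"tx": 0, "ty": 0, "tz": 0, "spin": 0}
    - {"tx": 0, "ty": 0, "tz": 0, "spin": 0}
    - {"tx": 0, "ty": 0, "tz": 0, "spin": 0}
  gripper: 1

```text
t: 22.85
ee_pos: [379.9, -216.9, -0.5]
orientation: [-3.137, 0.168, -0.0]
ft_force: [0.7, 2.9, 5.1]
width: 44.2
grasp_force: 30.0
```

Pinched at 44 mm. Now I'll swing along the arc.

Emit:
apply_moves:
  targets:
    - {"tx": 0.0004, "ty": 0, "tz": 0.008, "spin": 0}
    - {"tx": 0.0016, "ty": -0.0002, "tz": 0.016, "spin": 0}
    - {"tx": 0.0036, "ty": -0.0004, "tz": 0.0236, "spin": 0}
    - {"tx": 0.0063, "ty": -0.0007, "tz": 0.0312, "spin": 0}
    - {"tx": 0.0097, "ty": -0.001, "tz": 0.0384, "spin": 0}
    - {"tx": 0.0139, "ty": -0.0015, "tz": 0.0452, "spin": 0}
    - {"tx": 0.0187, "ty": -0.002, "tz": 0.0515, "spin": 0}
    - {"tx": 0.0242, "ty": -0.0026, "tz": 0.0574, "spin": 0}

```text
t: 23.65
ee_pos: [403.9, -219.4, 57.4]
orientation: [-3.137, 0.168, 0.002]
ft_force: [-2.9, 0.5, -2.4]
width: 43.5
grasp_force: 30.0
```

Run:
```python
from h import *
o=ctrl.get_obs();p=o["ee_pos"];print(o["t"],p,o["width"],o["ft_force"],o["grasp_force"])
ra={}
for n in("wrist","top","scene"):
    C=cal(n);save(n,n+"8.png")
    for k in("lamp_hinge","lamp_knobs","lamp_head_end"):
        for r in ctrl.pinpoint(k,n)[:1]:
            print(n,k,np.round(r["uv"],1),round(r["score"],2)); ra.setdefault(k,[]).append(ray(C,r["uv"]))
for k in ra:
    if len(ra[k])>1: x,e=tri(ra[k]);print(k,x.round(1),np.round(e,1))
```

```text
23.65 [ 403.86980145 -219.37601461   57.35938734] 43.547687145842524 [-2.93879746  0.51137232 -2.3970768 ] 29.999349117279053
wrist lamp_hinge [320.4 160.3] 0.57
wrist lamp_knobs [318.1 294. ] 0.6
top lamp_hinge [476.9 234.4] 0.63
top lamp_knobs [479.9 262.6] 0.79
top lamp_head_end [489.  292.1] 0.66
scene lamp_hinge [323.3 137.9] 0.71
scene lamp_knobs [349.9 120.7] 0.85
scene lamp_head_end [369.5 111.6] 0.44
lamp_hinge [ 462.8 -227.7   43.8] [2.3 4.9 2.8]
lamp_knobs [ 398.5 -217.5  103.6] [3.3 6.3 8.3]
lamp_head_end [ 343.4 -220.5  132.3] [2.1 2.1]
```

Emit:
apply_moves:
  targets:
    - {"tx": 0.006, "ty": -0.0006, "tz": 0.0053, "spin": 0}
    - {"tx": 0.0124, "ty": -0.0013, "tz": 0.0099, "spin": 0}
    - {"tx": 0.0193, "ty": -0.0021, "tz": 0.0139, "spin": 0}
    - {"tx": 0.0265, "ty": -0.0029, "tz": 0.0172, "spin": 0}
    - {"tx": 0.0341, "ty": -0.0037, "tz": 0.0197, "spin": 0}
    - {"tx": 0.0419, "ty": -0.0045, "tz": 0.0214, "spin": 0}
    - {"tx": 0.0458, "ty": -0.0049, "tz": 0.022, "spin": 0}
    - {"tx": 0.0458, "ty": -0.0049, "tz": 0.022, "spin": 0}

```text
t: 25.05
ee_pos: [452.5, -224.8, 80.0]
orientation: [3.136, -0.168, 0.006]
ft_force: [-1.8, 2.7, 6.8]
width: 43.5
grasp_force: 30.0
```

Emit:
apply_moves:
  targets:
    - {"tx": 0, "ty": 0, "tz": 0, "spin": 0}
    - {"tx": 0, "ty": 0, "tz": 0, "spin": 0}
    - {"tx": 0, "ty": 0, "tz": 0, "spin": 0}
    - {"tx": 0, "ty": 0, "tz": 0, "spin": 0}
    - {"tx": 0, "ty": 0, "tz": 0, "spin": 0}
    - {"tx": 0, "ty": 0, "tz": 0.001, "spin": 0}
    - {"tx": 0, "ty": 0, "tz": 0.003, "spin": 0}
    - {"tx": 0, "ty": 0, "tz": 0.006, "spin": 0}
  gripper: -0.4

```text
t: 25.85
ee_pos: [449.8, -224.5, 84.9]
orientation: [-3.137, 0.168, 0.0]
ft_force: [-0.7, -0.8, 0.5]
width: 61.5
grasp_force: 0.0
```

Emit:
apply_moves:
  targets:
    - {"tx": 0, "ty": 0, "tz": 0.01, "spin": 0}
    - {"tx": 0, "ty": 0, "tz": 0.03, "spin": 0}
    - {"tx": 0, "ty": 0, "tz": 0.06, "spin": 0}
    - {"tx": 0, "ty": 0, "tz": 0.09, "spin": 0}
    - {"tx": 0, "ty": 0, "tz": 0.12, "spin": 0}
    - {"tx": 0, "ty": 0, "tz": 0.14, "spin": 0}
    - {"tx": 0, "ty": 0, "tz": 0.14, "spin": 0}
    - {"tx": 0, "ty": 0, "tz": 0.14, "spin": 0}

```text
t: 26.65
ee_pos: [449.8, -224.5, 225.2]
orientation: [3.137, -0.168, 0.002]
ft_force: [-0.4, 0.2, -0.5]
width: 61.3
grasp_force: 0.0
```

```bash
cat > look.py <<'E'
from h import *
import sys
s=sys.argv[1]
o=ctrl.get_obs();p=o["ee_pos"];print(o["t"],p,o["width"],o["ft_force"])
ra={}
for n in("wrist","top","scene"):
    C=cal(n);save(n,n+s+".png")
    for k in("lamp_hinge","lamp_knobs","lamp_head_end"):
        for r in ctrl.pinpoint(k,n)[:1]:
            print(n,k,np.round(r["uv"],1),round(r["score"],2)); ra.setdefault(k,[]).append(ray(C,r["uv"]))
X={}
for k in ra:
    if len(ra[k])>1: x,e=tri(ra[k]);X[k]=x;print(k,x.round(1),np.round(e,1))
a=X["lamp_head_end"]-X["lamp_knobs"];u=np.array([-.9943,.1066,0]);print("head len",np.linalg.norm(a),"lean",np.degrees(np.arctan2(a@u,a[2])))
E
python3 look.py 9
```

```text
26.65 [ 449.8124024  -224.4675631   225.16250972] 61.261826542746356 [-0.41295373  0.16008699 -0.51208417]
wrist lamp_hinge [321.4 190.2] 0.6
wrist lamp_knobs [316.8 199.3] 0.81
wrist lamp_head_end [319.9 210.9] 0.58
top lamp_hinge [477.4 234.6] 0.79
top lamp_knobs [489.6 231. ] 0.71
scene lamp_hinge [325.7 138.1] 0.92
scene lamp_knobs [321.3 114.8] 0.85
scene lamp_head_end [320.1  90.3] 0.65
lamp_hinge [ 460.6 -229.8   41. ] [0.4 6.9 6.8]
lamp_knobs [ 465.5 -226.4  122.2] [1.4 2.  1.7]
lamp_head_end [ 468.1 -228.7  193.3] [3. 3.]
head len 71.18807506381305 lean -2.3174524722490917
```

The arm is open, with the knobs at z≈125 and the head in line with the arm. Now I'll shut the fingers and go round behind the head.

Emit:
apply_moves:
  targets:
    - {"tx": 0.02, "ty": -0.002, "tz": 0, "spin": 0}
    - {"tx": 0.05, "ty": -0.005, "tz": 0, "spin": 0}
    - {"tx": 0.065, "ty": -0.007, "tz": 0, "spin": 0}
    - {"tx": 0.065, "ty": -0.007, "tz": -0.01, "spin": 0}
    - {"tx": 0.065, "ty": -0.007, "tz": -0.04, "spin": 0}
    - {"tx": 0.065, "ty": -0.007, "tz": -0.07, "spin": 0}
    - {"tx": 0.065, "ty": -0.007, "tz": -0.085, "spin": 0}
    - {"tx": 0.065, "ty": -0.007, "tz": -0.085, "spin": 0}
  gripper: 1

```text
t: 28.05
ee_pos: [511.8, -230.3, 136.9]
orientation: [-3.135, 0.168, 0.009]
ft_force: [-1.0, -0.9, 0.2]
width: 1.8
grasp_force: 0.0
```

```bash
python3 look.py 10
python3 - <<'E'
from h import *
o=ctrl.get_obs();p=o["ee_pos"];u=np.array([-.9943,.1066,0]);K=np.array([467.6,-226.3,127.7]);print("f",(p-K)@u,"tip z-K",p[2]+39.5-K[2])
a=cv2.imread("pics/wrist10.png");b=cv2.imread("pics/scene10.png")
C=cal("wrist");print([proj(C,x).round() for x in (K,K+[0,0,66])])
cv2.imwrite("pics/c10.png",np.hstack([cv2.resize(a[100:420,160:480],(400,400),interpolation=2),cv2.resize(b[70:170,280:380],(400,400),interpolation=2)]))
E
```

```text
28.05 [ 511.77704817 -230.34472144  136.86000724] 1.778671539807266 [-0.99457275 -0.94539796  0.24790242]
wrist lamp_hinge [320.6 274.4] 0.72
wrist lamp_knobs [318.8 315.1] 0.55
wrist lamp_head_end [320.9 371.9] 0.52
top lamp_hinge [475.5 238.5] 0.64
top lamp_knobs [491.5 231.3] 0.62
top lamp_head_end [505.1 220.7] 0.84
scene lamp_hinge [324.7 136.4] 0.57
scene lamp_knobs [322.9 112. ] 0.67
scene lamp_head_end [320.9  94.5] 0.5
lamp_hinge [ 458.4 -227.    45.4] [2.  1.  2.4]
lamp_knobs [ 463.6 -228.1  127.9] [3.3 2.4 3.9]
lamp_head_end [ 470.3 -228.6  187.5] [1.8 9.1 8.1]
head len 60.04444609029057 lean -6.42351679668343
f -47.63103405003359 tip z-K 51.90139712276236
[array([318., 316.]), array([317., 383.])]
```

Emit:
apply_moves:
  targets:
    - {"tx": -0.008, "ty": 0.0009, "tz": 0, "spin": 0}
    - {"tx": -0.016, "ty": 0.0017, "tz": 0, "spin": 0}
    - {"tx": -0.022, "ty": 0.0024, "tz": 0, "spin": 0}
    - {"tx": -0.027, "ty": 0.0029, "tz": 0, "spin": 0}
    - {"tx": -0.032, "ty": 0.0034, "tz": 0, "spin": 0}
    - {"tx": -0.037, "ty": 0.004, "tz": 0, "spin": 0}
    - {"tx": -0.041, "ty": 0.0044, "tz": 0, "spin": 0}
    - {"tx": -0.044, "ty": 0.0047, "tz": 0, "spin": 0}

```text
t: 29.45
ee_pos: [470.5, -226.8, 139.8]
orientation: [-3.137, 0.168, 0.0]
ft_force: [0.5, -0.3, -0.3]
width: 0.1
grasp_force: 0.3
```

```bash
cat > st.py <<'E'
from h import *
o=ctrl.get_obs();p=o["ee_pos"];u=np.array([-.9943,.1066,0]);K=np.array([467.6,-226.3,127.7]);print("f",(p-K)@u,"tip z-K",p[2]+39.5-K[2],o["t"],o["ft_force"])
E
python3 look.py 11; python3 st.py
```

```text
29.45 [ 470.46353266 -226.75766149  139.79068945] 0.1465088984462818 [ 0.47783062 -0.28992458 -0.33093203]
wrist lamp_hinge [315.7 229.6] 0.95
wrist lamp_knobs [317.  254.5] 0.76
wrist lamp_head_end [320.8 337.8] 0.73
top lamp_hinge [475.8 236. ] 0.78
top lamp_knobs [489.8 230.9] 0.69
top lamp_head_end [503.1 240.1] 0.43
scene lamp_hinge [326.2 137.1] 0.71
scene lamp_knobs [322.8 114.8] 0.64
scene lamp_head_end [326.5  92.9] 0.7
lamp_hinge [ 459.3 -224.7   47.2] [2.7 4.4 6.7]
lamp_knobs [ 464.  -227.   121.4] [1.8 3.3 3.9]
lamp_head_end [ 445.8 -226.8  188.4] [1.2 3.8 3.9]
head len 69.40885744899143 lean 15.094521259333938
f -3.2921474360809007 tip z-K 51.58353664765691 30.05 [ 0.30822841  1.38859731 -0.62619752]
```

Emit:
apply_moves:
  targets:
    - {"tx": -0.004, "ty": 0.0004, "tz": -0.0005, "spin": 0}
    - {"tx": -0.0075, "ty": 0.0008, "tz": -0.0015, "spin": 0}
    - {"tx": -0.011, "ty": 0.0012, "tz": -0.0028, "spin": 0}
    - {"tx": -0.014, "ty": 0.0015, "tz": -0.0042, "spin": 0}
    - {"tx": -0.017, "ty": 0.0018, "tz": -0.0055, "spin": 0}
    - {"tx": -0.0195, "ty": 0.0021, "tz": -0.007, "spin": 0}
    - {"tx": -0.0215, "ty": 0.0023, "tz": -0.008, "spin": 0}
    - {"tx": -0.0225, "ty": 0.0024, "tz": -0.0086, "spin": 0}

```text
t: 30.85
ee_pos: [448.1, -224.3, 131.1]
orientation: [-3.137, 0.168, 0.0]
ft_force: [0.1, -0.1, 0.4]
width: 0.4
grasp_force: 0.3
```

```bash
python3 look.py 12; python3 st.py
```

```text
30.85 [ 448.09013689 -224.30591589  131.0939216 ] 0.3775797254992742 [ 0.13793122 -0.08220288  0.41728944]
wrist lamp_hinge [319.4 207.3] 0.81
wrist lamp_head_end [317.  334.8] 0.78
top lamp_hinge [476.  237.4] 0.6
top lamp_knobs [499.4 254.4] 0.71
top lamp_head_end [499.3 250.3] 0.64
scene lamp_hinge [324.2 134.3] 0.74
scene lamp_knobs [326.2 112.5] 0.74
scene lamp_head_end [338.7  98.8] 0.63
lamp_hinge [ 460.  -226.3   53.6] [2.4 1.9 2.6]
lamp_head_end [ 422.  -222.8  174.7] [1.7 3.9 2.9]
lamp_knobs [ 436.1 -256.9  100.8] [15.1 15.1]
head len 82.52312184235062 lean 13.427233463372085
f 19.361182961033474 tip z-K 43.01849586149608 31.45 [-0.80971536  0.90693758  0.53289375]
```

Emit:
apply_moves:
  targets:
    - {"tx": -0.0008, "ty": 0.0001, "tz": -0.0005, "spin": 0}
    - {"tx": -0.0015, "ty": 0.0002, "tz": -0.001, "spin": 0}
    - {"tx": -0.0015, "ty": 0.0002, "tz": -0.001, "spin": 0}
    - {"tx": -0.0015, "ty": 0.0002, "tz": -0.001, "spin": 0}
    - {"tx": 0.005, "ty": -0.0005, "tz": 0, "spin": 0}
    - {"tx": 0.02, "ty": -0.002, "tz": 0.005, "spin": 0}
    - {"tx": 0.04, "ty": -0.004, "tz": 0.03, "spin": 0}
    - {"tx": 0.05, "ty": -0.005, "tz": 0.07, "spin": 0}

```text
t: 32.25
ee_pos: [498.3, -228.8, 200.1]
orientation: [-3.135, 0.168, 0.006]
ft_force: [0.6, -0.6, 0.4]
width: 0.8
grasp_force: 0.0
```

Emit:
apply_moves:
  targets:
    - {"tx": 0, "ty": 0, "tz": 0.02, "spin": 0}
    - {"tx": 0, "ty": 0, "tz": 0.03, "spin": 0}
    - {"tx": 0, "ty": 0, "tz": 0.03, "spin": 0}
    - {"tx": 0, "ty": 0, "tz": 0.03, "spin": 0}
    - {"tx": 0, "ty": 0, "tz": 0.03, "spin": 0}
    - {"tx": 0, "ty": 0, "tz": 0.03, "spin": 0}
    - {"tx": 0, "ty": 0, "tz": 0.03, "spin": 0}
    - {"tx": 0, "ty": 0, "tz": 0.03, "spin": 0}

```text
t: 33.05
ee_pos: [498.1, -229.3, 230.8]
orientation: [-3.137, 0.168, 0.001]
ft_force: [0.2, -0.1, 0.2]
width: 0.6
grasp_force: 0.0
```

```bash
python3 look.py 13; python3 st.py
python3 - <<'E'
from h import *
a=cv2.imread("pics/wrist13.png");b=cv2.imread("pics/scene13.png")
K=np.array([467.6,-226.3,127.7]);u=np.array([-.9943,.1066,0])
for n in("wrist","scene","top"):
    C=cal(n);print(n,"K",proj(C,K).round(1),[proj(C,K+66*(np.sin(t)*u+[0,0,np.cos(t)])).round(1).tolist() for t in np.radians([35,40,45,50,55])])
cv2.imwrite("pics/c13.png",np.hstack([cv2.resize(a[120:440,160:480],(400,400),interpolation=2),cv2.resize(b[70:150,290:370],(400,400),interpolation=2)]))
E
```

```text
33.05 [ 498.12634002 -229.33530786  230.77661732] 0.592644871797373 [ 0.22023911 -0.11779896  0.16746788]
wrist lamp_hinge [317.6 230.8] 0.95
wrist lamp_knobs [317.9 250. ] 0.98
top lamp_hinge [475.  234.9] 0.94
top lamp_knobs [490.5 230.6] 0.92
top lamp_head_end [499.4 251.1] 0.63
scene lamp_hinge [328.  137.7] 0.57
scene lamp_knobs [321.4 110.9] 0.56
scene lamp_head_end [338.9  98.9] 0.75
lamp_hinge [ 458.5 -224.8   44.6] [ 3.2  7.7 10.7]
lamp_knobs [ 465.9 -226.6  132.1] [2.5 0.2 2.6]
lamp_head_end [ 421.2 -228.7  167.8] [2.2 2.2]
head len 57.259238728710834 lean 51.141354955646996
f -30.89092307813437 tip z-K 143.05008980388033 33.65 [-0.19114857  0.04817592 -0.26551   ]
wrist K [318.2 249.5] [[318.2, 315.9], [318.2, 318.8], [318.2, 320.9], [318.2, 322.4], [318.3, 323.2]]
scene K [319.8 112.8] [[334.6, 95.8], [336.5, 97.1], [338.2, 98.5], [339.7, 99.9], [341.1, 101.5]]
top K [489.5 230.1] [[498.6, 247.0], [497.6, 249.6], [496.6, 252.0], [495.6, 254.2], [494.5, 256.2]]
```

View pics/c13.png

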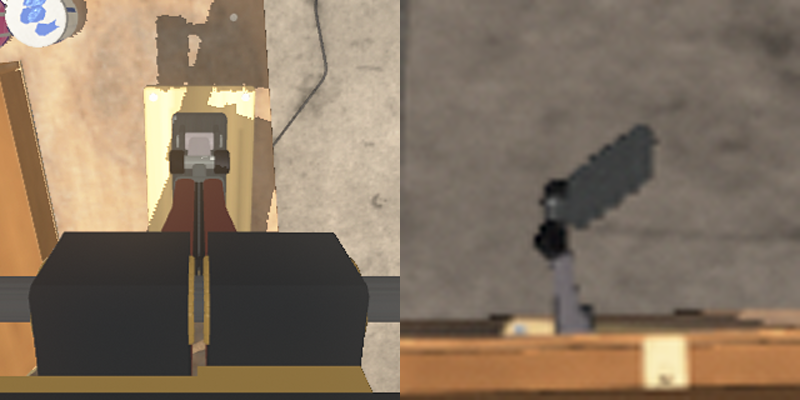

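The last view shows the arm standing open and the head leaning forward at about 45°. The scene camera puts the head's end at (338.9,98.9), where 45° predicts (338.2,98.5). The gripper is clear, so I'm handing in.

```bash
python3 -c "
from workcell import ctrl
print(ctrl.close_job())"
```

```text
the job is handed in; nothing more can be done
None
```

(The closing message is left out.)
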